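Uncap the light port and click the filter wheel round to blue

ROBOT

A 6-joint arm with a two-finger parallel gripper is mounted at the origin on the work surface. World frame = base frame: x ahead of the robot, y to its left, z up, the work surface at z = 0. Lengths are in mm, angles in degrees, forces in N, time in s.
With the tool pointing down it reaches from about 350 to 850 mm from the base axis. Payload 8.1 kg.
Tool frame: the origin (TCP) lies midway between the tips of the shut fingers; the grasp point (between the pads) lies grip_depth behind it (grip_depth is the distance from the TCP to the grasp point, in mm); z points along the fingers, y is the line along which they close (so a half turn about z gives the same grasp; the last joint's range is limited). The gripper opens to 85 mm and grips with 20 to 120 N. Pads are 22 mm wide; open, the fingers measure 114 mm over their backs; the gripper's body (76 mm by 85 mm) begins 54 mm behind the grasp point. The pads swing forward as they close: fully open they stand 13 mm farther back than shut.
Start: joints at [-71.872, 7.471, 85.268, -0, 87.261, -4.893], TCP at [234.665, -552.211, 203.092] pointing down, gripper open.
Joint ranges: [-169.43, 169.43], [-51.17, 129.36], [1.28, 143.12], [-76.62, 256.62], [0, 156.53], [-152.29, 152.29]. Speed limits (degrees/s): [136.94, 136.94, 159.86, 180, 180, 180].

INTERFACE

Orientations are given as [roll, pitch, yaw] about the fixed x, y, z axes, in that order (R = Rz(yaw) Ry(pitch) Rx(roll)).
In Python, from bench import sense, snapshot, hand_in, grip_depth gives the robot as it stands. The module is installed in compiled form; this text tells all that it offers.
- The arm moves only by the tool apply_moves, never from a script. Its argument "series" is text: rows parted by semicolons, each of 5 numbers parted by spaces: the shift along the tool's x, y, z each as a share of 0.3 m, from -1 to 1, then the turn about the tool's z as a share of 2 rad, from -1 to 1, then the gripper's target within -1 to 1 (shut at 1, half-way at 0, fully open at -1). In form: tx ty tz twist gripper; .... A call has 1 to 5 rows; each row shifts and turns the commanded pose from where the row before left it, along the tool's axes as they then stand; what a row does not reach is not made up. A row lasts 1/12 s, in which the tool goes at most 41.7 mm and 7.16 degrees, less where a joint would pass 70% of its speed; a pose out of reach is approached as far as the arm can. A call with a number of a shift or a turn outside -1 to 1 is refused whole. A call with a gripper value outside its range is refused whole. The fingers move at their own pace and stop on an object; "squeeze" is the grip in N (left out, the last holds). Time passes only in rows, so rows that do not move let the fingers close. It gives the time, the measured TCP pose, the force, the opening and the grip force at its end, in the units of the state.
- sense(): the state, without advancing time (a new reading comes with each control period).
- snapshot(name): name is "scene" or "top" or "wrist"; returns a dict with "frame" (400x640x3 uint8, blue, green, red), "depth" (400x640 float32, mm along the optical axis (not along the pixel's ray), 0 where there is no reading), "intrinsics" (3x3 intrinsics, pixels), "dist" ([k1, k2, p1, p2, k3] as OpenCV has them; the pictures are not rectified), "extrinsics" (4x4, takes a point from camera to world coordinates); the wrist camera has in their place "tool_from_camera" (4x4, takes a point from camera to tool coordinates, whose origin is the TCP and whose axes are the flange's). Camera axes: x right, y down, z forward; pixel columns grow to the right and rows downward; lengths in mm; the calibration is good to about 2 mm. A picture is of the moment at which its call begins: read the wrist's pose just before it.
- hand_in(): hands the job in; it is judged then, once.
The state is a dict: "time": time; "joint_pos": joint angles; "qd": joint speeds; "joint_efforts": joint torques, N m; "tool_pos": TCP position; "tcp_rot": TCP orientation; "ft_force": force on the tool from outside, world axes, zero at the start; "wrist_torque": the same for the moment, N m; "finger_gap": finger opening in mm; "grip_force": force on a finger pad.
Only numpy, scipy, OpenCV 4.12 (cv2) and the standard library are available. Lean on these libraries where they do the work, as an engineer would, in place of code of your own. Each camera call takes 0.05 s, during which the arm holds its last target. There are 200 camera calls.

TASK

Get the microscope's light unit ready for blue light. First lift the cap off the light port and set it down upright, without dropping it, inside the blue tray; then click the wheel round with the red thumb lever, one full stroke per notch and letting the lever spring back each time, until the blue filter sits under the open port. Do not touch the filter wheel itself and leave the bottle, the objective and the slide box where they are.

Things in the scene. Friction and masses are not known exactly. Their poses are not given: they have to be found in the camera images.
- light_unit: White housing fixed to the bench. Origin: at bench height under the wheel's axis, z up; it spans x -72..100, y -75..75 mm, 42 mm high. At its -x end a white upright (x -94..-72, y -35..35, 62 mm high) carries a black bridge plate (x -83..-15, y -33..33, from 54 to 65 mm above the bench) with the light port. At its +x end the red thumb lever sticks out.
- port (a point): Centre of the light port: a 28 mm round through hole in the black bridge with a round recess 48 mm wide, 5 mm deep on top, where the cap sits. The point is on the recess floor, 60 mm above the bench, at x -49, y 0 mm of light_unit. The filter under the port is seen through the hole once the cap is off.
- port_cap: Loose cap, about 40 to 85 g: black disc 44 mm wide and 8 mm thick with an orange round grip 24 mm wide and 32 mm tall on top (40 mm tall in all). Origin at the centre of its underside, z up. It starts in the recess of the light port.
- cap_tray: Blue open tray fixed to the bench, 110 x 110 mm outside, 18 mm high, walls 4 mm, floor 4 mm thick. Origin under its centre, x and y along its sides.
- filter_wheel: Aluminium wheel 132 mm wide, top 49 mm above the bench, turning on a vertical axis (its origin, at bench height). Eight notches 45 deg apart; in each, one of eight 26 mm filters is under the port. A lever stroke turns it one notch anticlockwise seen from above, never back, round and round. Clockwise from blue: blue, grey, purple, red, orange, yellow, green, white. Blue starts 2 to 5 strokes away.
- blue_filter (a point): Centre of the top of the blue filter, 50 mm above the bench, 49 mm from the wheel's axis.
- thumb_lever (a joint): Lever angle in rad: 0 at rest, 0.44 fully pressed. Pressing turns it clockwise seen from above about a vertical pivot at x 80, y -32 mm of light_unit; it springs back to 0 when let go. The wheel clicks over at roughly 65 to 90 percent of the stroke; pressing takes about 2 to 8 N at the post.
- thumb_post (a point): Centre of the top of the lever's red upright thumb post, 16 mm in diameter, from 18 to 80 mm above the bench, 72 mm from the pivot. At rest it is at x 150, y -16 mm of light_unit; pressing moves it 31 mm along -y of light_unit to a firm stop. Free space all round the post, 43 mm to the housing.
- oil_bottle: Small loose amber bottle, 32 mm wide, 75 mm tall, leave alone. Origin at the centre of its underside.
- objective: Loose steel microscope objective with a red ring standing on the bench, 32 mm wide, 40 mm tall, leave alone. Origin at the centre of its underside.
- slide_box: Loose green box with a white lid, 97 x 87 x 34 mm, leave alone. Origin at the centre of its underside.
Not all that is in view belongs to the job. Leave any purple or yellow look-alike of the port_cap alone.

How it is judged (in metres and radians):
On the way, in this order (a step that is already met when the one before it is completed fails the run):
1. the cap stands upright in the tray, let go (x of port_cap in the frame of cap_tray between -0.05 and 0.05 m and y of port_cap in the frame of cap_tray between -0.05 and 0.05 m and height (world z) of port_cap below 0.008 m and angle between port_cap's own z axis and vertical below 0.15 rad and contact force between the fingers and port_cap below 0.1 N), for 0.2 s.
2. the blue filter rests under the port, the lever back at rest (horizontal distance between blue_filter and port below 0.005 m and value of joint thumb_lever below 0.05 rad), for 0.2 s.
At the end, for the whole second after the job is handed in: The blue filter is under the port (centres within 5 mm), the wheel at rest and the thumb lever sprung back; the cap stands upright (within 0.15 rad) on the floor of the tray, released and at rest (all of step 2 and angular speed of filter_wheel below 0.1 rad/s and x of port_cap in the frame of cap_tray between -0.05 and 0.05 m and y of port_cap in the frame of cap_tray between -0.05 and 0.05 m and height (world z) of port_cap below 0.008 m and angle between port_cap's own z axis and vertical below 0.15 rad and linear speed of port_cap below 0.02 m/s); the robot touches nothing.
It fails at once if the filter wheel is touched by the robot (contact force between any of the fingers, the arm and filter_wheel above 1.5 N).
It fails at once if the cap is dropped or thrown into the tray (faster than 0.6 m/s low over it) (horizontal distance between port_cap and cap_tray below 0.08 m and height (world z) of port_cap below 0.06 m and linear speed of port_cap above 0.6 m/s).
It fails at once if a bystander is moved by more than 20 mm (distance of any of oil_bottle, objective, slide_box from where it was at the start of the episode above 0.02 m).
It also fails if it takes over 56 s, if anything falls off the work surface, if the arm or the gripper's body presses on something with over 40 N, if the wrist force passes 120 N, or if a joint passes its speed limit or range.

## Working session

There is one attempt and no reset: what is moved stays moved. The work goes in short steps, Python scripts to look and compute and a tool call to move; the robot and the scene stay as the last step left them, time stands still between calls to the robot, and variables do not carry over. Pictures are saved under pics/ and viewed, at most 10 in all, crops included, and the job is handed in when it is done.

Besides the shell and the picture viewer there is one more tool, called as name(argument=value, ...) on one line, values as JSON. apply_moves: Moves the arm, as the interface text tells. Its arguments: {"type":"object","properties":{"series":{"type":"string"},"squeeze":{"type":"number"}},"required":["series"]}

```bash
mkdir -p pics; python3 - <<'E'
from bench import *
import cv2
print(grip_depth, sense())
for n in("scene","top"):
    s=snapshot(n);cv2.imwrite(f"pics/{n}0.png",s["frame"]);print(n,s["intrinsics"].tolist(),s["dist"],s["extrinsics"].tolist())
E
```

```text
18.700000000000003 {'time': 0.0, 'joint_pos': array([-7.18712882e+01,  7.51676401e+00,  8.53315925e+01,  7.78895936e-04,
        8.72596240e+01, -4.89173048e+00]), 'qd': array([ 0.07974668,  0.07891702, -0.07635913,  0.11061372, -0.09165766,
       -0.0588406 ]), 'joint_efforts': array([ 3.05003399e-03, -5.69399285e+01, -5.00551522e+01, -6.17503974e-05,
        1.45135805e-02,  1.89205230e-05]), 'tool_pos': array([ 234.48354391, -551.62119057,  202.00503447]), 'tcp_rot': array([-1.79892479e+02, -9.98292470e-03,  2.30203949e+01]), 'ft_force': array([ 0.53255629,  0.22808722, -0.11338595]), 'wrist_torque': array([-0.02099866, -0.03992884,  0.01431082]), 'grip_force': 0.0, 'finger_gap': 85.14852835940309}
scene [[437.89321593928213, 0.0, 314.30983189846455], [0.0, 437.89321593928213, 197.82958618696827], [0.0, 0.0, 1.0]] [0.00023106 0.         0.         0.         0.        ] [[0.779507431502631, 0.5103736273593515, -0.3631623944301348, 913.1645077015881], [0.6263480711549455, -0.6281407356384974, 0.46165713467031655, -445.7696780429345], [0.007500532824431035, -0.5873312325490492, -0.8093119085246209, 868.1946236517068], [0.0, 0.0, 0.0, 1.0]]
top [[424.6712925850873, 0.0, 315.84656183659297], [0.0, 424.6712925850873, 199.30833111235054], [0.0, 0.0, 1.0]] [-0.06594086  0.          0.          0.          0.        ] [[0.020166507700537177, -0.9970046867904904, 0.07466569818169916, 487.23529550790914], [-0.9997660716678839, -0.0195256381762778, 0.009303300251897717, -16.08208992080321], [-0.00781753854688615, -0.07483584683562756, -0.997165223079637, 1172.722696334886], [0.0, 0.0, 0.0, 1.0]]
```

View pics/scene0.png

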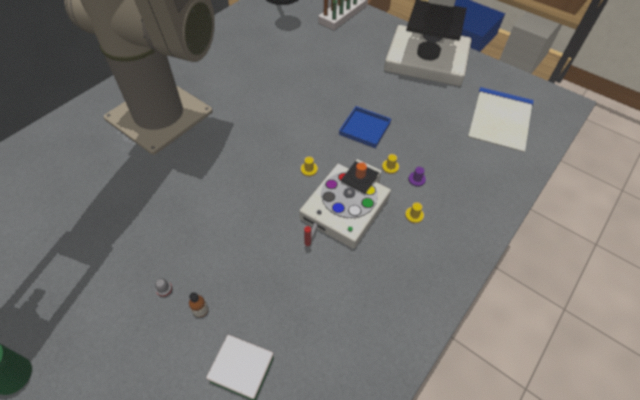

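View pics/top0.png

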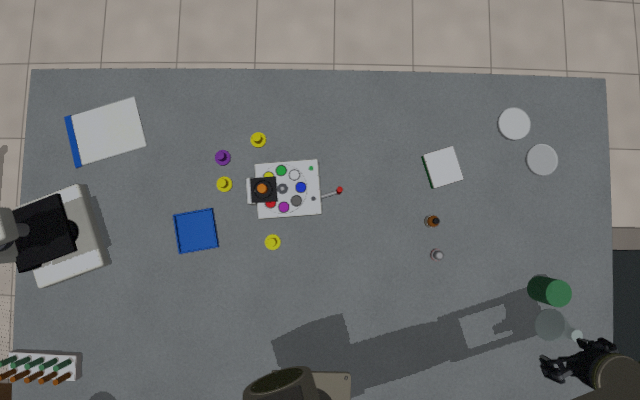

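The top view shows the cap's grip at about (262,188), the red post at (340,190) and the tray at (196,231). Yellow and purple look-alikes stand around the unit. Next I measure these positions.

```bash
cat > h.py <<'E'
from bench import *
import cv2,numpy as np
from scipy.spatial.transform import Rotation as R
def cam(n):
    st=sense(); s=snapshot(n)
    if n=="wrist":
        T=np.eye(4);T[:3,:3]=R.from_euler("xyz",st["tcp_rot"],degrees=True).as_matrix();T[:3,3]=st["tool_pos"]
        s["extrinsics"]=T@s["tool_from_camera"]
    return s
def cast(s,px,z):
    u=cv2.undistortPoints(np.array(px,float).reshape(-1,1,2),s["intrinsics"],s["dist"]).reshape(-1,2)
    E=s["extrinsics"];d=np.c_[u,np.ones(len(u))]@E[:3,:3].T;o=E[:3,3]
    return o+d*((z-o[2])/d[:,2])[:,None]
def blobs(s,lo,hi,amin=15,roi=None):
    h=cv2.cvtColor(s["frame"],cv2.COLOR_BGR2HSV)
    m=cv2.inRange(h,np.array(lo),np.array(hi))
    if roi: k=np.zeros_like(m);x0,y0,x1,y1=roi;k[y0:y1,x0:x1]=1;m=m*k
    cs,_=cv2.findContours(m,cv2.RETR_EXTERNAL,cv2.CHAIN_APPROX_NONE)
    return [c for c in cs if cv2.contourArea(c)>=amin]
E
python3 - <<'E'
from h import *
s=cam("top")
def show(nm,cs,z):
    for c in cs:
        (r)=cv2.minAreaRect(c);M=cv2.moments(c);p=[M["m10"]/M["m00"],M["m01"]/M["m00"]]
        print(nm,np.round(p,1),np.round(r[1],1),cast(s,p,z).round(1),cast(s,cv2.boxPoints(r),z)[:,:2].round(1).tolist())
show("post",blobs(s,(0,120,60),(6,255,255),5,(325,175,355,205)),80)
show("grip",blobs(s,(5,120,60),(18,255,255),15,(250,170,276,206)),100)
show("tray",blobs(s,(105,120,40),(125,255,255),200,(160,200,230,262)),18)
show("house",blobs(s,(0,0,150),(179,60,255),300,(240,150,330,225)),42)
show("bridge",blobs(s,(0,0,0),(179,255,60),200,(240,150,290,225)),65)
E
```

```text
post [339.  189.6] [6. 5.] [[595.4 -65.2  80. ]] [[602.0, -59.9], [602.3, -72.9], [586.7, -73.1], [586.5, -60.2]]
grip [261.6 188. ] [10.  9.] [[593.7 132.6 100. ]] [[606.3, 144.6], [606.7, 121.6], [581.1, 120.9], [580.7, 143.8]]
tray [195.2 230.4] [40.  41.1] [[482.  322.7  18. ]] [[524.7, 390.5], [546.7, 278.8], [439.8, 255.8], [417.7, 366.6]]
house [293.  188.4] [54.7 63.2] [[600.   56.3  42. ]] [[664.8, 164.0], [681.0, -5.6], [534.5, -19.7], [518.2, 148.1]]
bridge [263.4 189.2] [25.2 25.2] [[594.  132.5  65. ]] [[622.3, 169.4], [629.1, 103.1], [563.1, 95.8], [556.3, 161.7]]
```

apply_moves(series="0 0 0 -0.062 -1;0 0 0 -0.062 -1;0 0 0 -0.062 -1;0 0 0 -0.062 -1;0 0 0 -0.062 -1", squeeze=30)

```text
time: 0.57
tool_pos: [234.6, -552.0, 202.6]
tcp_rot: [-180.0, -0.0, 58.9]
ft_force: [0.1, -0.1, 0.6]
finger_gap: 85.4
grip_force: 0.0
```

apply_moves(series="0 0 0 -0.062 -1;0 0 0 -0.062 -1;0 0 0 -0.062 -1;0 0 0 -0.062 -1;0 0 0 -0.062 -1")

```text
time: 0.98
tool_pos: [234.6, -552.0, 202.6]
tcp_rot: [-180.0, -0.0, 94.4]
ft_force: [0.1, 0.8, -1.1]
finger_gap: 85.6
grip_force: 0.0
```

apply_moves(series="0.109 0.0685 0 0 -1;0.109 0.0685 0 0 -1;0.109 0.0685 0 0 -1;0.109 0.0685 0 0 -1;0.109 0.0685 0 0 -1")

```text
time: 1.4
tool_pos: [325.8, -380.1, 202.7]
tcp_rot: [-180.0, -0.0, 94.0]
ft_force: [1.2, -0.4, 0.4]
finger_gap: 85.8
grip_force: 0.0
```

apply_moves(series="0.109 0.0685 0 0 -1;0.109 0.0685 0 0 -1;0.109 0.0685 0 0 -1;0.109 0.0685 0 0 -1;0.109 0.0685 0 0 -1")

```text
time: 1.82
tool_pos: [416.8, -209.6, 203.0]
tcp_rot: [180.0, 0.0, 94.1]
ft_force: [0.6, -0.6, -0.1]
finger_gap: 84.9
grip_force: 0.0
```

apply_moves(series="0.109 0.0685 0 0 -1;0.109 0.0685 0 0 -1;0.109 0.0685 0 0 -1;0.109 0.0685 0 0 -1;0.109 0.0685 0 0 -1")

```text
time: 2.23
tool_pos: [507.7, -39.1, 203.0]
tcp_rot: [-180.0, 0.0, 94.1]
ft_force: [1.2, 0.3, 0.2]
finger_gap: 85.5
grip_force: 0.0
```

apply_moves(series="0.109 0.0685 0 0 -1;0.109 0.0685 0 0 -1;0.109 0.0685 0 0 -1;0.109 0.0685 0 0 -1;0 0 0 0 -1")

```text
time: 2.65
tool_pos: [581.3, 101.2, 201.8]
tcp_rot: [-180.0, -0.1, 94.3]
ft_force: [0.3, -0.6, -0.4]
finger_gap: 85.5
grip_force: 0.0
```

```bash
python3 - <<'E'
from h import *
s=cam("wrist");cv2.imwrite("pics/w1.png",s["frame"]);st=sense();print(st["tool_pos"],st["tcp_rot"])
for c in blobs(s,(3,120,60),(18,255,255),100):
    (p,r)=cv2.minEnclosingCircle(c);print(np.round(p),r,cast(s,p,100).round(1))
E
```

```text
[580.30077576  98.39972379 201.80933793] [-1.79899931e+02 -3.41124608e-02  9.43109143e+01]
[341. 146.] 16.008575439453125 [[593.8 135.4 100. ]]
```

View pics/w1.png

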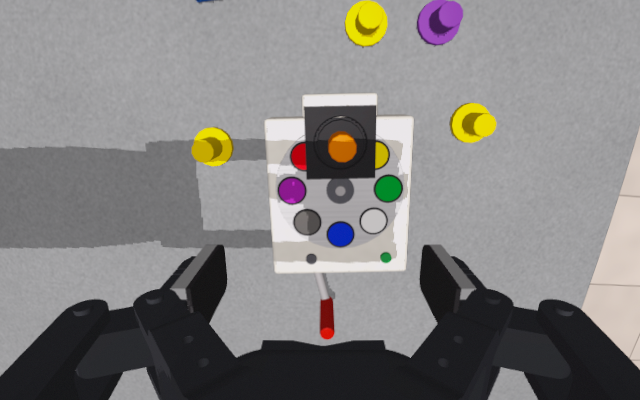

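The wrist view shows the cap's grip at (341,146). Blue is at (340,234), opposite the port, so orange is under the cap and I need 4 strokes. Next I grasp the cap.

apply_moves(series="0.113 0.052 0 0 -1;0 0 0.1 0 -1;0 0 0.1 0 -1;0 0 0.1 0 -1;0 0 0 0 -1")

```text
time: 3.12
tool_pos: [588.1, 128.6, 105.5]
tcp_rot: [-179.3, 0.1, 94.0]
ft_force: [-0.8, 0.1, -2.6]
finger_gap: 85.2
grip_force: 0.0
```

```bash
python3 - <<'E'
from h import *
s=cam("wrist");cv2.imwrite("pics/w2.png",s["frame"]);st=sense();print(st["tool_pos"],st["tcp_rot"])
for c in blobs(s,(3,120,60),(18,255,255),100):
    (p,r)=cv2.minEnclosingCircle(c);print(np.round(p),r,cast(s,p,100).round(1))
E
```

```text
[589.62647848 128.77530708 109.00438258] [-1.79517413e+02  4.61730553e-02  9.40274225e+01]
[336. 211.] 26.575464248657227 [[594.6 138.7 100. ]]
```

View pics/w2.png

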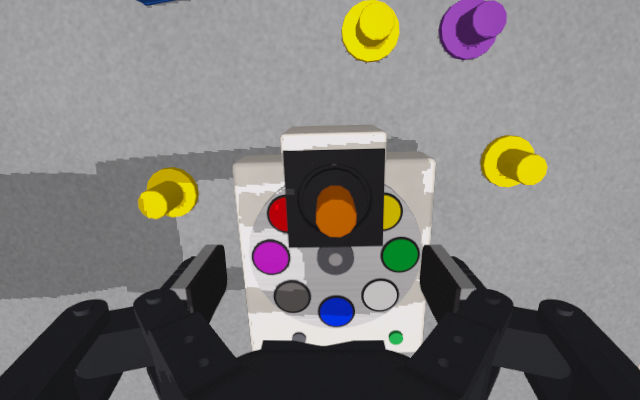

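The close view has the grip's top centred at about (336,217). That agrees with (594,135) to within a few mm.

apply_moves(series="0.02 0.016 0 0 -1;0 0 0 0 -1;0 0 0.06 0 -1;0 0 0.06 0 -1;0 0 0 0 -1")

```text
time: 3.58
tool_pos: [597.1, 136.3, 76.2]
tcp_rot: [-179.9, 0.0, 94.1]
ft_force: [-0.9, -0.8, -0.9]
finger_gap: 85.4
grip_force: 0.0
```

apply_moves(series="0 0 0 0 -1;0 0 0 0 -1")

```text
time: 3.75
tool_pos: [599.0, 136.6, 79.5]
tcp_rot: [179.8, -0.0, 94.1]
ft_force: [0.2, -0.4, -0.2]
finger_gap: 85.5
grip_force: 0.0
```

apply_moves(series="-0.004 -0.016 0.025 0 -1;0 0 0 0 -1;0 0 0 0 0.5;0 0 0 0 1;0 0 0 0 1")

```text
time: 4.17
tool_pos: [593.1, 135.0, 70.0]
tcp_rot: [180.0, -0.0, 94.1]
ft_force: [0.2, -0.3, -0.3]
finger_gap: 51.7
grip_force: 0.0
```

apply_moves(series="0 0 0 0 1;0 0 0 0 1;0 0 0 0 1;0 0 0 0 1;0 0 0 0 1")

```text
time: 4.58
tool_pos: [593.1, 135.0, 69.9]
tcp_rot: [180.0, -0.0, 94.1]
ft_force: [0.6, -0.3, 2.3]
finger_gap: 20.7
grip_force: 29.3
```

apply_moves(series="0 0 -0.03 0 1;0 0 -0.05 0 1;0 0 -0.08 0 1;0 0 0 0 1;0 0 0 0 1", squeeze=40)

```text
time: 5.0
tool_pos: [594.4, 135.2, 120.0]
tcp_rot: [179.8, -0.0, 94.1]
ft_force: [0.1, 0.5, -1.2]
finger_gap: 19.9
grip_force: 39.1
```

```bash
python3 - <<'E'
from h import *
s=cam("wrist");cv2.imwrite("pics/w3.png",s["frame"]);st=sense();print(st["tool_pos"],st["tcp_rot"],st["finger_gap"],st["ft_force"])
E
```

```text
[593.31585154 134.99152615 118.33743268] [ 1.79922151e+02 -6.32759649e-03  9.40684243e+01] 19.9866725523161 [-0.18521521 -0.3831264  -1.54704067]
```

View pics/w3.png

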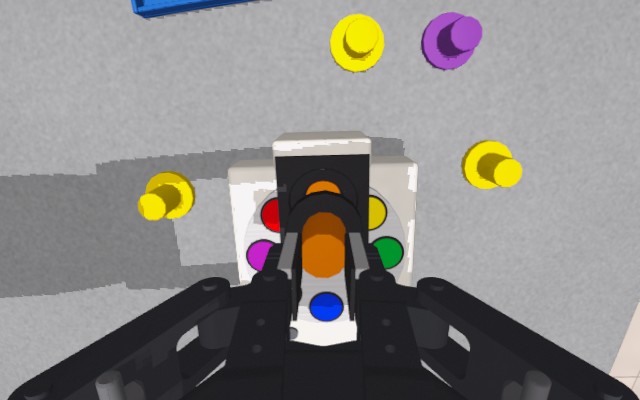

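The cap is held upright, and the orange filter shows in the port at (322,188). Next I carry it to the tray.

apply_moves(series="0.05 -0.025 0 0 1;0.08 -0.04 0 0 1;0.1 -0.05 0 0 1;0.1 -0.05 0 0 1;0.1 -0.05 0 0 1")

```text
time: 5.47
tool_pos: [517.6, 259.5, 116.0]
tcp_rot: [-179.9, 0.0, 94.0]
ft_force: [1.1, 0.2, -1.0]
finger_gap: 19.7
grip_force: 39.2
```

apply_moves(series="0.1 -0.05 0 0 1;0.08 -0.04 0 0 1;0.04 -0.02 0 0 1;0 0 0 0 1;0 0 0 0 1")

```text
time: 5.88
tool_pos: [481.1, 322.4, 116.6]
tcp_rot: [-179.9, 0.1, 94.2]
ft_force: [0.0, 0.2, -0.3]
finger_gap: 19.9
grip_force: 39.2
```

```bash
python3 - <<'E'
from h import *
s=cam("wrist");cv2.imwrite("pics/w4.png",s["frame"]);st=sense();print(st["tool_pos"],st["tcp_rot"],st["finger_gap"],st["ft_force"])
E
```

```text
[481.73122459 321.71569384 116.82712275] [-1.79949690e+02  6.41712995e-02  9.40866181e+01] 19.956066352452307 [-0.85845402 -0.72155449 -0.64319288]
```

View pics/w4.png

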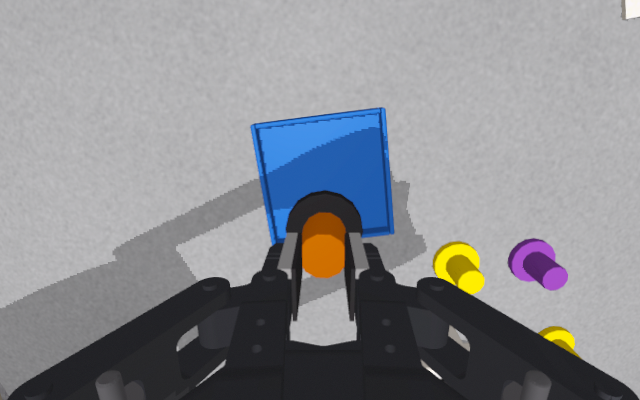

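The cap hangs centred over the tray; it only looks offset because of perspective. Lowering.

apply_moves(series="0 0 0.06 0 1;0 0 0.08 0 1;0 0 0.08 0 1;0 0 0.06 0 1;0 0 0.03 0 1")

```text
time: 6.35
tool_pos: [480.8, 319.9, 21.2]
tcp_rot: [-179.8, 0.1, 94.0]
ft_force: [-0.7, -0.7, -1.3]
finger_gap: 19.8
grip_force: 39.2
```

apply_moves(series="0 0 0.01 0 1;0 0 0 0 1;0 0 0 0 1")

```text
time: 6.6
tool_pos: [482.9, 322.4, 22.8]
tcp_rot: [179.9, -0.0, 94.0]
ft_force: [-0.0, 0.2, -0.2]
finger_gap: 19.9
grip_force: 39.2
```

apply_moves(series="0 0 0.02 0 1;0 0 0 0 1;0 0 0.007 0 1;0 0 0 0 1")

```text
time: 6.93
tool_pos: [482.4, 322.9, 14.1]
tcp_rot: [179.9, -0.0, 94.1]
ft_force: [0.9, -0.6, 0.8]
finger_gap: 19.9
grip_force: 39.6
```

apply_moves(series="0 0 0.005 0 1;0 0 0 0 1")

```text
time: 7.1
tool_pos: [483.0, 323.0, 13.6]
tcp_rot: [179.9, -0.0, 94.1]
ft_force: [0.1, -1.3, 8.5]
finger_gap: 19.9
grip_force: 41.1
```

Contact with the floor (8.5 N). I release with a partial opening so the fingers stay inside the rim.

apply_moves(series="0 0 0 0 0.4;0 0 0 0 0.2;0 0 0 0 0;0 0 0 0 0;0 0 0 0 0")

```text
time: 7.52
tool_pos: [481.6, 322.4, 11.8]
tcp_rot: [-180.0, 0.0, 94.1]
ft_force: [1.0, -0.5, -0.2]
finger_gap: 42.7
grip_force: 0.0
```

apply_moves(series="0 0 -0.05 0 0;0 0 -0.1 0 0;0 0 -0.13 0 0;0 0 -0.13 0 0;0 0 0 0 0")

```text
time: 7.93
tool_pos: [486.3, 325.1, 144.7]
tcp_rot: [179.3, -0.3, 94.1]
ft_force: [1.0, 0.7, 1.4]
finger_gap: 42.8
grip_force: 0.0
```

```bash
python3 - <<'E'
from h import *
s=cam("wrist");cv2.imwrite("pics/w5.png",s["frame"]);st=sense();print(st["tool_pos"],st["tcp_rot"],st["finger_gap"],st["ft_force"])
E
```

```text
[485.24832719 324.49094652 141.19019063] [179.46082301  -0.24909516  94.07399274] 42.6365836446516 [0.77847815 0.55415906 0.3334911 ]
```

View pics/w5.png

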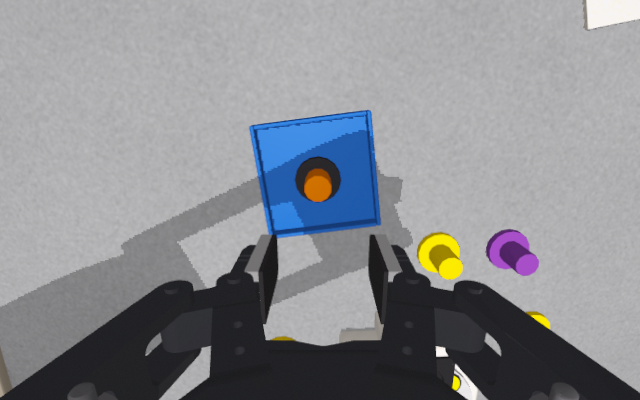

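The cap stands upright at (318,180) in the middle of the tray. Next I go to the lever with the fingers shut.

apply_moves(series="-0.11 0.034 0 0 1;-0.11 0.034 0 0 1;-0.11 0.034 0 0 1;-0.11 0.034 0 0 1;-0.11 0.034 0 0 1")

```text
time: 8.4
tool_pos: [544.0, 160.0, 133.8]
tcp_rot: [-179.9, 0.0, 94.1]
ft_force: [-0.2, 0.7, 0.0]
finger_gap: 0.3
grip_force: 0.0
```

apply_moves(series="-0.11 0.034 0 0 1;-0.11 0.034 0 0 1;-0.11 0.034 0 0 1;-0.11 0.034 0 0 1;-0.11 0.034 0 0 1")

```text
time: 8.82
tool_pos: [606.7, -1.0, 133.7]
tcp_rot: [-179.9, -0.0, 94.1]
ft_force: [1.2, 1.0, -0.4]
finger_gap: -0.1
grip_force: 0.0
```

apply_moves(series="-0.11 0.034 0 0 1;-0.11 0.034 0 0 1;0 0 0 0 1;0 0 0 0 1")

```text
time: 9.15
tool_pos: [631.6, -65.7, 133.4]
tcp_rot: [-179.9, -0.0, 93.9]
ft_force: [0.1, 0.5, 0.1]
finger_gap: -0.1
grip_force: 0.0
```

```bash
python3 - <<'E'
from h import *
s=cam("top");cv2.imwrite("pics/t2.png",cv2.resize(s["frame"][130:260,160:380],None,fx=3,fy=3));st=sense();print(st["tool_pos"],st["tcp_rot"],st["finger_gap"],st["ft_force"])
for c in blobs(s,(0,120,60),(6,255,255),5,(325,175,355,205)):
    M=cv2.moments(c);print(cast(s,[M["m10"]/M["m00"],M["m01"]/M["m00"]],80))
s=cam("wrist");cv2.imwrite("pics/w6.png",s["frame"])
for c in blobs(s,(0,150,60),(6,255,255),30):
    M=cv2.moments(c);p=[M["m10"]/M["m00"],M["m01"]/M["m00"]];print(p,cv2.contourArea(c),cast(s,p,80))
E
```

```text
[631.29189111 -64.21259386 133.55538743] [-1.79887039e+02 -5.31753926e-02  9.39739944e+01] 0.12126399657979267 [-0.17042222 -0.43815648  0.32875792]
[280.43462703000273, 191.73025048169555] 605.5 [[600.68010588 -58.83581296  80.        ]]
```

View pics/w6.png

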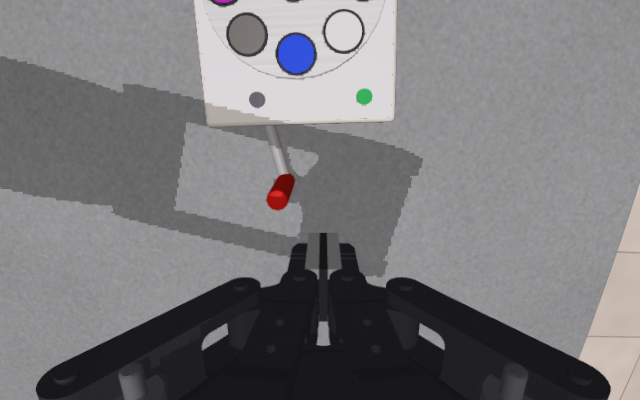

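The wrist view has the post top at (277,200), which puts it at roughly (598,-64). The shut fingers are about 34 mm beyond it in +x, so I can descend.

apply_moves(series="0 0 0.1 0 1;0 0 0.1 0 1;0 0 0.09 0 1;0 0 0 0 1;0 0 0 0 1")

```text
time: 9.67
tool_pos: [629.7, -62.0, 46.1]
tcp_rot: [-179.7, -0.1, 94.2]
ft_force: [0.4, -0.2, 0.7]
finger_gap: 0.0
grip_force: 0.0
```

apply_moves(series="0 -0.03 0 0 1;0 0 0 0 1")

```text
time: 9.83
tool_pos: [623.7, -63.9, 50.5]
tcp_rot: [179.9, 0.0, 94.1]
ft_force: [-0.1, 0.7, 0.0]
finger_gap: 0.3
grip_force: 0.0
```

apply_moves(series="0 -0.03 0 0 1;0 0 0 0 1")

```text
time: 10.0
tool_pos: [614.8, -64.9, 50.4]
tcp_rot: [179.9, 0.0, 94.1]
ft_force: [-0.6, -0.7, 0.4]
finger_gap: -0.0
grip_force: 0.0
```

apply_moves(series="0 -0.03 0 0 1;0 0 0 0 1")

```text
time: 10.17
tool_pos: [606.8, -66.1, 50.4]
tcp_rot: [179.7, 0.1, 94.1]
ft_force: [2.9, -0.9, 2.1]
finger_gap: 0.4
grip_force: 1.8
```

apply_moves(series="0 -0.03 0 0 1;0 -0.03 0 0 1;0 0 0 0 1")

```text
time: 10.42
tool_pos: [587.9, -67.2, 49.6]
tcp_rot: [179.9, 0.0, 94.1]
ft_force: [2.1, -0.8, 1.5]
finger_gap: -0.3
grip_force: 1.0
```

apply_moves(series="0 -0.02 0 0 1;0 0 0 0 1;0 0 0 0 1")

```text
time: 10.67
tool_pos: [581.6, -67.3, 48.5]
tcp_rot: [180.0, 0.0, 94.1]
ft_force: [1.6, -0.1, 1.4]
finger_gap: -0.5
grip_force: 1.1
```

apply_moves(series="0 -0.015 0 0 1;0 0 0 0 1;0 0 0 0 1")

```text
time: 10.92
tool_pos: [580.0, -67.3, 49.0]
tcp_rot: [179.6, 0.0, 94.1]
ft_force: [15.3, 1.7, -4.8]
finger_gap: 0.0
grip_force: 7.7
```

The stop was reached at x≈580 with 15 N. I back off and check the wheel and the lever.

apply_moves(series="0 0.05 0 0 1;0 0.05 0 0 1;0 0.05 0 0 1;0 0 0 0 1;0 0 0 0 1")

```text
time: 11.33
tool_pos: [620.9, -64.3, 47.2]
tcp_rot: [-179.9, -0.0, 94.1]
ft_force: [-0.4, -0.9, -0.0]
finger_gap: -0.4
grip_force: 0.0
```

```bash
cat > wheel.py <<'E'
from h import *
s=cam("top");st=sense();print(st["tool_pos"].round(1),st["ft_force"].round(1))
ux=np.array([0.089,-0.996]);uy=np.array([0.996,0.089]);o=np.array([594,133])+49*ux
for nm,lo,hi in(("blue",(112,120,50),(130,255,255)),("green",(50,100,50),(75,255,255)),("purple",(140,100,50),(160,255,255)),("red",(0,150,60),(5,255,255))):
    for c in blobs(s,lo,hi,5,(245,150,350,225)):
        M=cv2.moments(c);p=[M["m10"]/M["m00"],M["m01"]/M["m00"]];w=cast(s,p,50)[0,:2]-o
        a,b=w@ux,w@uy;print(nm,np.round(p,1),"unit xy",round(a),round(b),"ang from port",round(np.degrees(np.arctan2(b,a))-180)%360)
E
python3 wheel.py
```

```text
[620.4 -64.3  47.1] [ 0.1 -0.1  0.4]
blue [294.1 174.4] unit xy 34 36 ang from port 226
green [268.1 174.2] unit xy -35 41 ang from port 311
purple [294.6 200. ] unit xy 31 -33 ang from port 133
```

One click: blue went from 180° to 226°, so 3 strokes remain.

apply_moves(series="0 -0.04 0 0 1;0 -0.04 0 0 1;0 -0.03 0 0 1;0 -0.025 0 0 1;0 -0.015 0 0 1")

```text
time: 11.8
tool_pos: [579.2, -67.7, 48.8]
tcp_rot: [179.5, 0.0, 94.0]
ft_force: [30.4, 1.4, -18.9]
finger_gap: 0.3
grip_force: 14.9
```

apply_moves(series="0 0 0 0 1;0 0 0 0 1;0 0 0 0 1")

```text
time: 12.05
tool_pos: [579.9, -67.7, 48.7]
tcp_rot: [179.5, 0.0, 94.1]
ft_force: [19.8, -0.2, -11.7]
finger_gap: 0.2
grip_force: 9.8
```

apply_moves(series="0 0.05 0 0 1;0 0.05 0 0 1;0 0.05 0 0 1;0 0 0 0 1;0 0 0 0 1")

```text
time: 12.47
tool_pos: [620.6, -64.4, 47.5]
tcp_rot: [-179.9, -0.0, 94.1]
ft_force: [-0.7, 0.1, -0.1]
finger_gap: 0.4
grip_force: 0.0
```

```bash
python3 wheel.py
```

```text
[620.2 -64.4  47.4] [-1.3  1.2  0.1]
blue [280.6 169.9] unit xy -1 50 ang from port 271
green [263.8 189.5] unit xy -49 1 ang from port 359
purple [298.5 186.4] unit xy 43 3 ang from port 183
```

apply_moves(series="0 -0.04 0 0 1;0 -0.035 0 0 1;0 -0.03 0 0 1;0 -0.025 0 0 1;0 -0.013 0 0 1")

```text
time: 12.93
tool_pos: [579.8, -67.8, 48.7]
tcp_rot: [179.7, 0.0, 94.0]
ft_force: [21.7, 1.1, -11.9]
finger_gap: 0.1
grip_force: 10.3
```

apply_moves(series="0 0 0 0 1;0 0 0 0 1;0 0 0 0 1")

```text
time: 13.18
tool_pos: [580.3, -67.7, 48.6]
tcp_rot: [179.7, 0.0, 94.1]
ft_force: [11.6, -1.1, -6.4]
finger_gap: 0.4
grip_force: 5.9
```

apply_moves(series="0 0.05 0 0 1;0 0.05 0 0 1;0 0.043 0 0 1;0 0 0 0 1;0 0 0 0 1")

```text
time: 13.6
tool_pos: [620.6, -64.4, 47.6]
tcp_rot: [-179.9, -0.0, 94.1]
ft_force: [-0.6, 0.2, 0.6]
finger_gap: 0.1
grip_force: 0.0
```

```bash
python3 wheel.py
```

```text
[620.2 -64.4  47.4] [-0.8  0.6 -0.1]
blue [268.  174.3] unit xy -36 41 ang from port 311
green [270.5 203.8] unit xy -34 -39 ang from port 49
purple [294.1 174.4] unit xy 34 36 ang from port 226
```

One more stroke.

apply_moves(series="0 -0.04 0 0 1;0 -0.035 0 0 1;0 -0.03 0 0 1;0 -0.025 0 0 1;0 -0.013 0 0 1")

```text
time: 14.07
tool_pos: [579.7, -67.7, 48.7]
tcp_rot: [179.7, 0.0, 94.0]
ft_force: [19.4, 0.5, -11.5]
finger_gap: -0.1
grip_force: 10.2
```

apply_moves(series="0 0 0 0 1;0 0 0 0 1;0 0 0 0 1")

```text
time: 14.32
tool_pos: [580.4, -67.7, 48.6]
tcp_rot: [179.7, 0.0, 94.1]
ft_force: [11.4, -0.9, -5.3]
finger_gap: 0.1
grip_force: 5.8
```

apply_moves(series="0 0.05 0 0 1;0 0.05 0 0 1;0 0.06 0 0 1;0 0 0 0 1;0 0 0 0 1")

```text
time: 14.73
tool_pos: [625.9, -64.0, 47.5]
tcp_rot: [-179.9, -0.0, 94.1]
ft_force: [-0.7, -0.9, -0.4]
finger_gap: -0.1
grip_force: 0.0
```

apply_moves(series="0 0 -0.1 0 1;0 0 -0.1 0 1;0 0 -0.1 0 1;0 0 0 0 1;0 0 0 0 1")

```text
time: 15.15
tool_pos: [627.3, -64.5, 140.9]
tcp_rot: [179.8, 0.1, 94.1]
ft_force: [-0.9, 0.1, -0.3]
finger_gap: 0.2
grip_force: 0.0
```

```bash
python3 wheel.py; python3 - <<'E'
from h import *
s=cam("scene");cv2.imwrite("pics/s2.png",cv2.resize(s["frame"][90:260,280:450],None,fx=3,fy=3,interpolation=2))
E
```

```text
[626.1 -64.3 138.7] [-0.7  0.1 -0.1]
blue [263.8 189.7] unit xy -49 0 ang from port 0
green [283.4 206.6] unit xy 0 -48 ang from port 90
purple [280.6 170. ] unit xy -1 50 ang from port 272
```

View pics/s2.png

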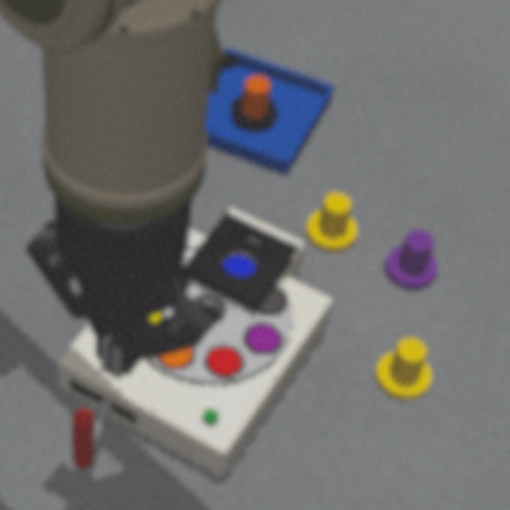

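Blue shows in the port at (240,265), the cap stands in the tray at (255,105), and the arm is clear of everything.

```bash
python3 -c "
from bench import *
print(hand_in())"
```

```text
the job is handed in; nothing more can be done
None
```

The job is handed in: the cap stands upright in the blue tray and, after four lever strokes, the blue filter is under the open port with the lever released; `hand_in()` returned no verdict.

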